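Draw the deep vial tray forward with the tray hook

TASK

With the tray hook from its cradle, hooked over the front lip of the aluminium vial tray on the drying rack, draw the tray forward until it is snug and square against both black stops; these are set differently each time, so feel for them, let the tray press on them lightly and never load it with more than 20 N. Then unhook and lay the hook back in its cradle as it was. Move the tray with the hook only, keep the vials standing, and leave everything else where it is.

Things in the scene. Friction and masses are not known exactly. Their poses are not given: they have to be found in the camera images.
- rack: Fixed stainless drying rack, turned a little. Origin on the bench below it, 150 mm behind the board's front edge and midway across on the bench; x points to its back, away from the robot, z up. Board 260 (x) by 290 (y) mm, top at z = 50 mm. Guide rails 12 mm high leave the tray 6 mm of play each side.
- wire_front (a point): Middle of the front edge of the open wire tier above the board, on its underside: 193 mm above the bench, 100 mm nearer the robot than the rack's origin. The tier runs 198 mm back from here, with thin posts at its corners (y = +-138 mm). The gripper cannot come down through it: the hook is held in front of the rack and reaches in below the wires.
- stop_line (a point): Point on the board's top, midway across, 124 mm nearer the robot than the rack's origin, in the rack's axes (x into the rack): the foremost place to which the rear faces of the stops can be set.
- gate: The stop assembly at the board's front: two tracks fixed to the rack (origin on the board's top, midway across, 8 mm nearer the robot than stop_line), carrying a dark cross bar with two black stops 18 mm wide and high, 150 mm apart. The bar is clamped fast; the stops' rear faces stand anywhere from 0 to 40 mm behind stop_line, and this setting is not measured: feel for it.
- pin (a joint): Brass feeler pin, 8 mm thick, in the middle of the cross bar, 9 mm above the board. It stands 6 mm out behind the stops' faces at 0 and is pushed in freely (0.1 N) by the tray's front; 0.006 m when the tray touches the stops.
- tray: Open aluminium tray, 110 (x) by 222 (y) by 30 mm high, walls and floor 3 mm, about 0.45 kg, sliding on the board with its front 60 to 85 mm behind stop_line. Origin at the centre of its underside, x to its back, z up. With its vials it takes about 2 to 6 N to slide.
- tray_lip (a point): Middle of the top edge of the tray's front wall (the lip), half-way through its 3 mm thickness, in the tray's axes; 30 mm above the board, 27 mm above the tray's floor. The inner face of the wall is 1.5 mm behind this point, the outer face 1.5 mm ahead.
- vial0: Glass vial with a grey stopper, 24 mm across, 45 mm high, about 30 g, standing loose on the tray's floor with its centre at least 38 mm behind the lip; origin at the centre of its underside, z up.
- vial1: Glass vial with a grey stopper, 24 mm across, 45 mm high, about 30 g, standing loose on the tray's floor with its centre at least 38 mm behind the lip; origin at the centre of its underside, z up.
- vial2: Glass vial with a grey stopper, 24 mm across, 45 mm high, about 30 g, standing loose on the tray's floor with its centre at least 38 mm behind the lip; origin at the centre of its underside, z up.
- hook: Loose tray hook, 140 g: black handle 110 (x) by 18 (y) by 26 mm high, an 8 mm steel rod running forward (+x) from it at half its height, and at the rod's end a downturned steel blade 4 (x) by 24 (y) mm. Origin at the centre of the handle's underside, x from handle to blade, z up. It lies level in the cradle.
- hook_grip (a point): Where to grip the hook across the handle's 18 mm width: half-way up the handle, 15 mm ahead of its middle (near the balance point); 13 mm above the handle's underside.
- hook_tip (a point): Middle of the blade's lower edge: 150 mm ahead of hook_grip and 31 mm below it. The rod's underside is 27 mm above it.
- cradle: Fixed grey cradle, left or right on the bench. Base 120 by 80 by 8 mm; two saddles 10 mm thick at x = +-46 mm, seats 45 mm above the bench, with ears 14 mm higher and 32 mm apart beside the handle. Between the saddles the handle is free for fingers. Origin at the centre of its underside, x along the hook, z up.
- hook_park (a point): Where hook_grip lies when the hook rests in the cradle: 15 mm ahead of the cradle's middle, 58 mm above the bench.
- block: Fixed aluminium tube block with six holes, 120 by 90 by 50 mm, on the side opposite the cradle. Origin at the centre of its underside.
- beaker: Loose glass beaker, 70 mm across, 90 mm high. Origin at the centre of its underside.
- bottle: Loose white bottle, 64 mm across, 150 mm high. Origin at the centre of its underside.
- cork_ring: Loose cork flask ring, 100 mm across, 25 mm high. Origin at the centre of its underside.
- spatula: Loose steel spatula, 190 mm long, lying on the bench. Origin on its underside.
Things that resemble listed ones, but are neither listed nor needed, are in the scene too. What is shaped like the hook but blue is not meant.

How it is judged:
On the way, in this order (a step that is already met when the one before it is completed fails the run):
1. the hook's blade is behind the tray's front lip, below its top edge (x of hook_tip in the frame of tray_lip between 0.0015 and 0.05 m and z of hook_tip in the frame of tray_lip below -0.003 m and y of hook_tip in the frame of tray_lip between -0.1 and 0.1 m), for 0.1 s.
2. the hook, still behind the lip, pulls the tray home so that it presses squarely on the stops (over 2 N) (all of step 1 and value of joint pin above 0.004 m and x of tray_lip in the frame of stop_line below 0.046 m and angle between the x axis of tray and the x axis of rack, either way round below 0.025 rad and angle between tray's own z axis and vertical below 0.03 rad and contact force between tray and gate above 2 N and contact force between hook and tray above 0.5 N), for 0.1 s.
At the end, for the whole second after the job is handed in: The tray stands flat on the board with its front face within 2 mm of the stops (pin pushed in more than 4 mm) and square to them within 0.025 rad, all three vials upright on it, and the hook rests level in its cradle, its grip point within 25 mm of hook_park (value of joint pin above 0.004 m and x of tray_lip in the frame of stop_line below 0.046 m and angle between the x axis of tray and the x axis of rack, either way round below 0.025 rad and angle between tray's own z axis and vertical below 0.03 rad and angle between each of vial0, vial1, vial2's own z axis and vertical below 0.2 rad and distance between hook_grip and hook_park below 0.025 m and angle between hook's own z axis and vertical below 0.15 rad and angle between the x axis of hook and the x axis of cradle, either way round below 0.25 rad and contact force between hook and tray below 0.1 N); the robot touches nothing.
It fails at once if the hook loads the tray with more than 20 N (contact force between hook and tray above 20 N).
It fails at once if the robot itself touches the tray (contact force between any of the fingers, the arm and tray above 0.5 N).
It fails at once if a vial is tipped over (angle between any of vial0, vial1, vial2's own z axis and vertical above 0.5 rad).
It fails at once if a bystander is moved more than 40 mm (distance of any of beaker, bottle, cork_ring, spatula from where it was at the start of the episode above 0.04 m).
It also fails if it takes over 72 s, if anything falls off the work surface, if the arm or the gripper's body presses on something with over 40 N, if the wrist force passes 120 N, or if a joint passes its speed limit or range.

ROBOT

A 7-joint arm with a two-finger parallel gripper is mounted at the origin on the work surface. World frame = base frame: x ahead of the robot, y to its left, z up, the work surface at z = 0. Lengths are in m, angles in rad, forces in N, time in s.
With the tool pointing down it reaches from about 0.425 to 0.925 m from the base axis. Payload 6.8 kg.
Tool frame: the origin (TCP) lies at the very end of the fingers, on their centre line; the grasp point (between the pads) lies 19 mm behind it (tcp_to_grasp is the distance from the TCP to the grasp point, in m); z points along the fingers, y is the direction in which the jaws open and shut (so a half turn about z gives the same grasp; the last joint's range is limited). The gripper opens to 85 mm and grips with 20 to 120 N. Pads are 22 mm wide; open, the fingers measure 114 mm over their backs; the gripper's body (76 mm by 85 mm) begins 54 mm behind the grasp point. The pads swing forward as they close: fully open they stand 13 mm farther back than shut.
Start: joints at [-1.36, 0.477, 0.022, 1.555, -0.011, 1.109, -0.083], TCP at [0.212, 0.641, 0.211] pointing down, gripper open.
Joint ranges: [-2.96, 2.96], [-0.34, 2.1], [-1.41, 1.46], [0.24, 2.44], [-1.37, 4.51], [0.17, 1.92], [-2.96, 2.96]. Speed limits (rad/s): [2.39, 2.39, 3.14, 3.14, 3.14, 3.14, 3.14].

INTERFACE

Orientations are given as a unit quaternion [w, x, y, z].
In Python, from station import * gives the robot as it stands.
- The arm moves only by the tool apply_moves, never from a script. Its argument "increments" is one flat list of numbers, 5 for each row, row after row: the finger opening in mm, from 0 to 85.4, then the shift along the tool's x, y, z in mm, then the turn about the tool's z in degrees. In form: [claw, tx, ty, tz, roll, claw, tx, ty, tz, roll, ...]. A call has 1 to 12 rows; each row shifts and turns the pose as measured when the row begins, along the tool's axes as they then stand; what a row does not reach is not made up. A row lasts 1/8 s, in which the tool goes at most 62.5 mm and 10.7 degrees, less where a joint would pass 70% of its speed; a pose out of reach is approached as far as the arm can. A call with a gripper value outside its range is refused whole. The fingers move at their own pace and stop on an object; "squeeze" is the grip in N (left out, the last holds). Time passes only in rows, so rows that do not move let the fingers close. It gives the time, the measured TCP pose, the force and the opening at its end, in the units of the state.
- get_obs(): the state, without advancing time (a new reading comes with each control period).
- read_camera(name): name is "scene" or "top"; returns (picture, depth): 400x640x3 uint8, blue, green, red; 400x640 float32, m along the optical axis (not along the pixel's ray), 0 where there is no reading.
- get_calibration(name): a dict with "mtx" (3x3 intrinsics, pixels), "camera_from_world" (4x4, takes a point from world to camera coordinates). Camera axes: x right, y down, z forward; pixel columns grow to the right and rows downward; lengths in m; the calibration is good to about 2 mm. A picture is of the moment at which its call begins. get_calibration takes no time and is no camera call.
- hand_in(): hands the job in, once; it reports no verdict.
Trained networks look in the newest picture that a camera, given by its name, has taken for a name from the list of things; names that differ only in an ending like _2 or _b are one class to them, and where a whole thing is asked for, a point or a joint stands for the part that bears it (a point fixed in the world has none). Each returns a list of dicts, best first, with "p" (0 to 1); they miss things now and then, are a little off and sometimes report something else, mostly with a low value. They report only what shows in the picture. A call takes as long as a camera call. They do not tell look-alikes from the thing itself.
- outline_of(camera, thing): "pixels" (400x640 bool, what is visible of it) and "extent" ([centre column, centre row, width, height] in pixels, round what is visible of it).
The state is a dict: "t": time; "q": joint angles; "joint_vel": joint speeds; "joint_torque": joint torques, N m; "eef_pos": TCP position; "tool_rot": TCP orientation; "contact_force": force on the tool from outside, world axes, zero at the start; "torque": the same for the moment, N m; "gripper_width": opening from 0.0 (shut) to 1.0 (fully open).
Only numpy, scipy, OpenCV 4.12 (cv2) and the standard library are available. Lean on these libraries where they do the work, as an engineer would, in place of code of your own. Each camera call takes 0.05 s, during which the arm holds its last target.

## Working session

There is one attempt and no reset: what is moved stays moved. The work goes in short steps, Python scripts to look and compute and a tool call to move; the robot and the scene stay as the last step left them, time stands still between calls to the robot, and variables do not carry over. Pictures are saved under pics/ and viewed, and the job is handed in when it is done.

Besides the shell and the picture viewer there is one more tool, called after ">>>" as name(argument=value, ...) on one line, values as JSON. apply_moves: Moves the arm, as the interface text tells. Its arguments: {"type":"object","properties":{"increments":{"type":"array"},"squeeze":{"type":"number"}},"required":["increments"]}

```bash
mkdir -p pics; ls
python3 - <<'E'
from station import *
import cv2,numpy as np
o=get_obs();print(o)
for n in("scene","top"):
    p,d=read_camera(n);cv2.imwrite(f"pics/{n}0.png",p);np.save(f"/tmp/{n}_d0.npy",d)
    print(n,get_calibration(n))
E
```

```text
pics
{'t': 0.0, 'q': array([-1.36012804,  0.47781446,  0.02234319,  1.55648438, -0.01149819,
        1.10929892, -0.08311005]), 'joint_vel': array([ 3.24109450e-05,  1.41938131e-04,  2.34358424e-03,  5.80332321e-04,
        4.37434027e-04, -1.07722500e-03,  8.96868150e-04]), 'joint_torque': array([ 4.26642337e-04, -5.96437204e+01,  1.60788216e+00, -2.81207532e+01,
        1.22758158e-02,  9.04880231e-03,  9.07703651e-06]), 'eef_pos': array([0.21136091, 0.64037156, 0.2099023 ]), 'tool_rot': array([-7.75087228e-05,  1.58705702e-01,  9.87325488e-01, -9.35217955e-04]), 'contact_force': array([ 0.2355695 , -0.49603325,  0.46111934]), 'torque': array([ 0.00264788,  0.02548368, -0.00717254]), 'gripper_width': 1.0059241828095076}
scene {'mtx': array([[439.28951427,   0.        , 318.3894699 ],
       [  0.        , 439.28951427, 197.54571268],
       [  0.        ,   0.        ,   1.        ]]), 'camera_from_world': array([[-0.20553653,  0.97836735, -0.02349613,  0.11655627],
       [ 0.56076772,  0.09806236, -0.82214557, -0.21210127],
       [-0.80205629, -0.18215682, -0.56879222,  1.79811536],
       [ 0.        ,  0.        ,  0.        ,  1.        ]])}
top {'mtx': array([[405.36035324,   0.        , 320.73478057],
       [  0.        , 405.36035324, 197.04947901],
       [  0.        ,   0.        ,   1.        ]]), 'camera_from_world': array([[ 0.0162852 , -0.9998476 , -0.00629078, -0.01282163],
       [-0.99851697, -0.015936  , -0.05205681,  0.56329803],
       [ 0.05194863,  0.00712921, -0.99862431,  1.47265251],
       [ 0.        ,  0.        ,  0.        ,  1.        ]])}
```

View pics/scene0.png

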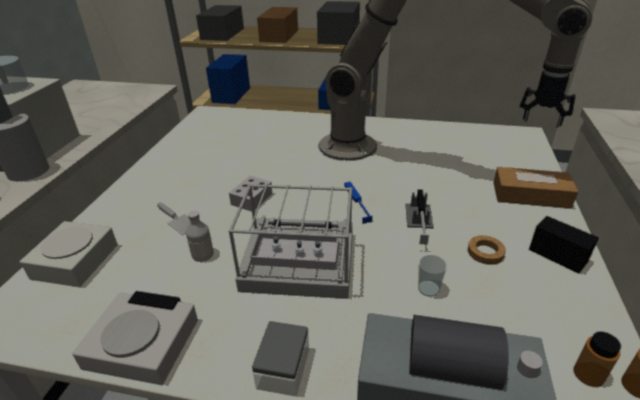

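View pics/top0.png

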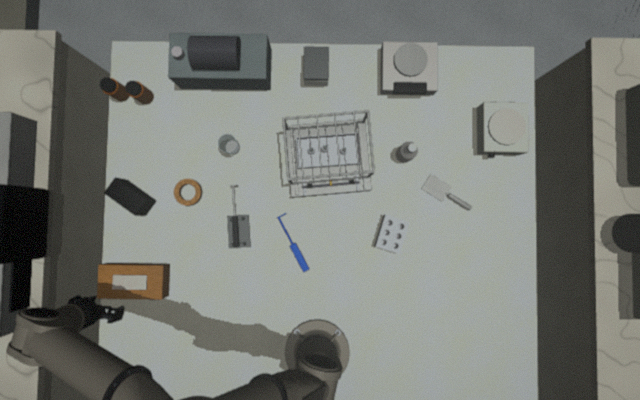

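```bash
cat > h.py <<'E'
from station import *
import cv2,numpy as np
def cloud(cam,d,m=None):
    c=get_calibration(cam);K=c["mtx"];T=np.linalg.inv(c["camera_from_world"])
    v,u=np.nonzero((d>0)&(m if m is not None else True))
    z=d[v,u];P=np.c_[(u-K[0,2])/K[0,0]*z,(v-K[1,2])/K[1,1]*z,z,np.ones(len(z))]@T.T
    return P[:,:3],u,v
def proj(cam,p):
    c=get_calibration(cam);q=np.c_[np.atleast_2d(p),np.ones(len(np.atleast_2d(p)))]@c["camera_from_world"].T
    q=q[:,:3]@c["mtx"].T;return q[:,:2]/q[:,2:]
E
python3 - <<'E'
from h import *
import pickle
out={}
for cam in("top","scene"):
    p,d=read_camera(cam);out[cam]=(p,d)
    for th in("rack","tray","gate","hook","cradle","vial0","pin"):
        r=outline_of(cam,th);out[cam,th]=r
        for k in r[:4]:
            P,u,v=cloud(cam,d,k["pixels"])
            print(cam,th,round(k["p"],2),np.round(k["extent"],1),k["pixels"].sum(),np.round(np.median(P,0),3) if len(P) else None)
pickle.dump(out,open("/tmp/o.pkl","wb"))
p=out["top"][0];cv2.imwrite("pics/ct.png",cv2.resize(p[95:265,215:385],None,fx=3.5,fy=3.5,interpolation=cv2.INTER_CUBIC))
p=out["scene"][0];cv2.imwrite("pics/cs.png",cv2.resize(p[170:300,225:445],None,fx=3.6,fy=3.6,interpolation=cv2.INTER_CUBIC))
E
```

```text
top rack 0.57 [327.9 155.6  95.8  89. ] 4414 [ 0.666 -0.029  0.052]
top tray 0.6 [326.7 148.8  66.2  35.6] 1804 [ 0.726 -0.029  0.054]
top gate 0.75 [333.3 184.4  59.2  17.3] 225 [ 0.608 -0.061  0.058]
top hook 0.7 [235.5 230.1   8.6  36.1] 195 [0.436 0.297 0.069]
top hook 0.65 [229.2 143.5  24.5  22.4] 378 [0.751 0.339 0.043]
top hook 0.59 [294.  244.8  31.   53. ] 272 [0.362 0.083 0.017]
top cradle 0.63 [240.9 231.6  25.2  30.1] 512 [0.434 0.285 0.008]
top vial0 0.6 [312.5 154.7   8.7   6.6] 27 [0.722 0.032 0.082]
top pin 0.66 [233.6 217.3   3.9  61.3] 282 [0.457 0.3   0.067]
top pin 0.36 [405.8 151.2  25.2  18.7] 302 [ 0.719 -0.295  0.105]
scene rack 0.64 [293.5 240.7 122.4 114.4] 6735 [ 0.8   -0.022  0.051]
scene tray 0.65 [293.4 248.7  90.1  39.8] 2561 [ 0.736 -0.03   0.056]
scene tray 0.51 [172.9 219.2  31.9  29.7] 362 [ 0.587 -0.453  0.004]
scene gate 0.71 [297.7 249.3   6.6  13.2] 91 [ 0.74  -0.014  0.078]
scene gate 0.54 [301.  224.9  70.4  16.4] 295 [ 0.609 -0.05   0.058]
scene hook 0.7 [422.9 218.1  14.1  53.9] 332 [0.489 0.303 0.063]
scene hook 0.7 [357.4 204.   29.7  45.6] 235 [0.396 0.103 0.018]
scene hook 0.31 [294.6 254.1  91.1  40.1] 2456 [ 0.734 -0.027  0.056]
scene cradle 0.56 [420.8 209.9  21.7  35.7] 596 [0.464 0.287 0.011]
scene vial0 0.49 [278.8 243.9   4.8  17.9] 105 [ 0.734 -0.081  0.078]
scene vial0 0.45 [296.9 248.2  12.5  16.5] 114 [ 0.739 -0.014  0.079]
scene vial0 0.2 [421.4 209.4  27.1  38.9] 604 [0.463 0.287 0.011]
```

View pics/ct.png

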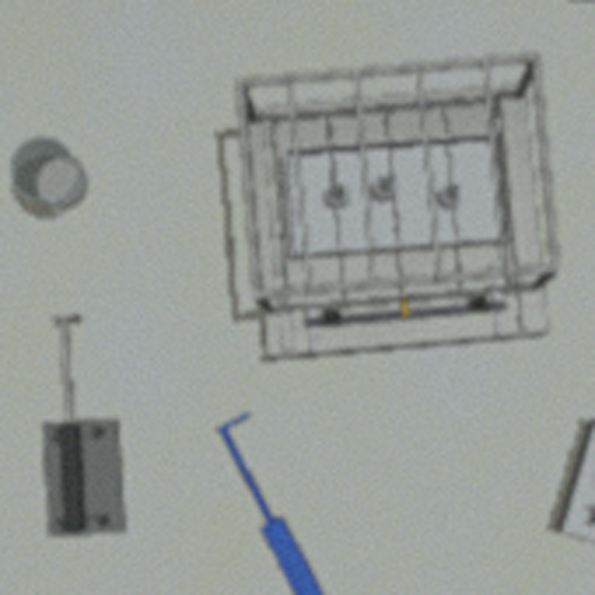

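View pics/cs.png

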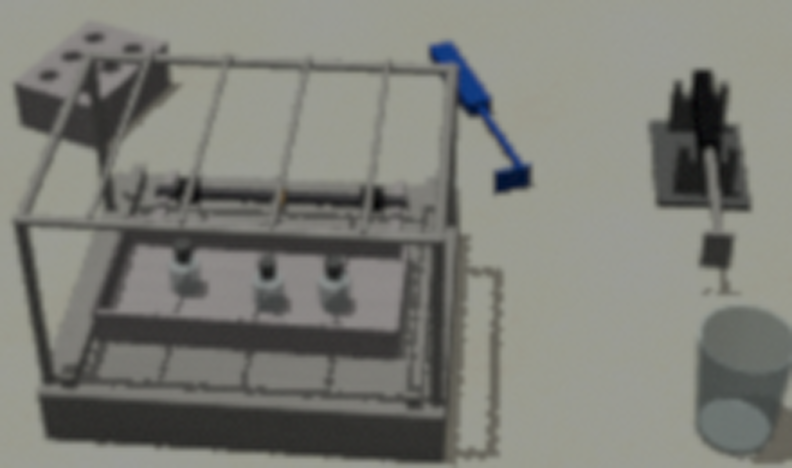

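Run:
```python
from h import *
import pickle
o=pickle.load(open("/tmp/o.pkl","rb"))
for cam in("top","scene"):
    p,d=o[cam];P,u,v=cloud(cam,d)
    R=(P[:,0]>.5)&(P[:,0]<.95)&(abs(P[:,1]+.03)<.22)
    print(cam,"bench z",np.percentile(P[(P[:,0]>.45)&(P[:,0]<.55)&(abs(P[:,1]+.0)<.02),2],[5,50,95]))
    b=P[R&(P[:,2]>.035)&(P[:,2]<.075)]
    h=np.histogram(b[:,2],bins=np.arange(.035,.076,.002));print(h[0])
    r=cv2.minAreaRect((b[:,:2]*1000).astype(np.float32));print(r)
    b=P[R&(P[:,2]>.17)&(P[:,2]<.21)]
    r=cv2.minAreaRect((b[:,:2]*1000).astype(np.float32));print("tier",r,np.percentile(b[:,2],[5,50,95]))
    m=o[cam,"hook"][0]["pixels"];P,u,v=cloud(cam,d,m)
    for k in np.unique(v)[::2]:
        s=v==k;print(k,s.sum(),np.round(P[s].mean(0),3),np.round(P[s,2].max(),3))
```

```text
top bench z [-0.00546403 -0.00024183  0.0046597 ]
[  4   4   9  55 149 402 681 932 869 668 372 213 155 144 125  65  46  29
  22  23]
((729.3816528320312, -55.61940002441406), (374.58453369140625, 448.12109375), 88.66817474365234)
tier ((722.407958984375, -24.982192993164062), (207.37950134277344, 284.543701171875), 6.014247894287109) [0.19550429 0.2011096  0.20674236]
211 1 [0.506 0.304 0.06 ] 0.06
213 2 [0.499 0.304 0.064] 0.064
215 3 [0.492 0.303 0.058] 0.062
217 5 [0.485 0.301 0.071] 0.073
219 6 [0.478 0.3   0.065] 0.072
221 6 [0.471 0.299 0.069] 0.073
223 6 [0.464 0.299 0.069] 0.073
225 6 [0.457 0.299 0.068] 0.073
227 6 [0.45  0.298 0.068] 0.074
229 6 [0.443 0.298 0.07 ] 0.077
231 7 [0.436 0.297 0.066] 0.076
233 6 [0.429 0.295 0.067] 0.074
235 6 [0.422 0.294 0.069] 0.075
237 6 [0.415 0.294 0.068] 0.073
239 6 [0.408 0.294 0.066] 0.074
241 6 [0.401 0.293 0.069] 0.074
243 6 [0.394 0.293 0.071] 0.074
245 6 [0.387 0.293 0.07 ] 0.074
247 2 [0.38  0.293 0.068] 0.069
scene bench z [-0.00195522  0.00037159  0.00311583]
[  59   65   69   60   76  104  463 1215 1196  771  330  227  223  332
[... 471 characters left out ...]
 8 [0.446 0.296 0.069] 0.074
203 8 [0.451 0.297 0.065] 0.076
205 7 [0.466 0.298 0.068] 0.071
207 7 [0.479 0.298 0.069] 0.073
209 8 [0.484 0.3   0.066] 0.072
211 7 [0.487 0.299 0.06 ] 0.063
213 5 [0.492 0.301 0.057] 0.062
215 5 [0.496 0.303 0.053] 0.062
217 3 [0.52  0.303 0.063] 0.064
219 2 [0.528 0.304 0.062] 0.064
221 3 [0.537 0.306 0.062] 0.064
223 3 [0.546 0.306 0.062] 0.063
225 3 [0.556 0.306 0.062] 0.063
227 2 [0.565 0.308 0.062] 0.063
229 3 [0.575 0.309 0.063] 0.064
231 3 [0.582 0.309 0.061] 0.062
233 5 [0.561 0.312 0.037] 0.064
235 9 [0.599 0.31  0.06 ] 0.062
237 9 [0.599 0.31  0.053] 0.055
239 9 [0.598 0.311 0.045] 0.048
241 9 [0.598 0.309 0.038] 0.039
243 8 [0.598 0.312 0.031] 0.032
```

Run:
```python
from h import *
import pickle
o=pickle.load(open("/tmp/o.pkl","rb"))
a=np.deg2rad(6.05);O=np.array([.724,-.025])
ex=np.array([np.cos(a),np.sin(a)]);ey=np.array([-ex[1],ex[0]])
W=lambda x,y,z:np.r_[O+ex*x+ey*y,z]
for cam in("top","scene"):
    p,d=o[cam];s=3.5 if cam=="top" else 5
    u0,v0,u1,v1=(270,100,385,205) if cam=="top" else (225,178,365,300)
    im=cv2.resize(p[v0:v1,u0:u1],None,fx=s*1.4 if cam=="top" else s,fy=s*1.4 if cam=="top" else s,interpolation=cv2.INTER_CUBIC)
    s=s*1.4 if cam=="top" else s
    def poly(pts,c):
        q=(proj(cam,np.array(pts))-[u0,v0]+.5)*s
        cv2.polylines(im,[q.astype(int)],True,c,1)
    for z,xr,yr,c in((.05,(-.15,.11),(-.145,.145),(0,0,255)),(.198,(-.1,.098),(-.138,.138),(0,255,0))):
        poly([W(xr[0],yr[0],z),W(xr[1],yr[0],z),W(xr[1],yr[1],z),W(xr[0],yr[1],z)],c)
    cv2.imwrite(f"pics/ov_{cam}.png",im)
    # tray points: in rack frame
    P,u,v=cloud(cam,d)
    L=np.c_[(P[:,:2]-O)@ex,(P[:,:2]-O)@ey,P[:,2]]
    m=(abs(L[:,1])<.12)&(L[:,2]>.073)&(L[:,2]<.087)&(L[:,0]>-.14)&(L[:,0]<.12)
    h,e=np.histogram(L[m,0],bins=np.arange(-.14,.12,.006))
    print(cam,[(round(x*1000),k) for x,k in zip(e,h)])
    m=(abs(L[:,1])<.12)&(L[:,2]>.056)&(L[:,2]<.075)&(L[:,0]>-.14)&(L[:,0]<-.08)
    print(np.round(L[m]*1000)[::6].tolist())
```

```text
top [(-140, np.int64(0)), (-134, np.int64(0)), (-128, np.int64(0)), (-122, np.int64(1)), (-116, np.int64(0)), (-110, np.int64(0)), (-104, np.int64(0)), (-98, np.int64(0)), (-92, np.int64(0)), (-86, np.int64(0)), (-80, np.int64(0)), (-74, np.int64(0)), (-68, np.int64(0)), (-62, np.int64(0)), (-56, np.int64(56)), (-50, np.int64(9)), (-44, np.int64(4)), (-38, np.int64(3)), (-32, np.int64(3)), (-26, np.int64(2)), (-20, np.int64(4)), (-14, np.int64(14)), (-8, np.int64(13)), (-2, np.int64(22)), (4, np.int64(21)), (10, np.int64(10)), (16, np.int64(7)), (22, np.int64(3)), (28, np.int64(3)), (34, np.int64(3)), (40, np.int64(4)), (46, np.int64(3)), (52, np.int64(67)), (58, np.int64(3)), (64, np.int64(0)), (70, np.int64(0)), (76, np.int64(0)), (82, np.int64(0)), (88, np.int64(0)), (94, np.int64(0)), (100, np.int64(0)), (106, np.int64(0)), (112, np.int64(0))]
[[-81.0, -117.0, 63.0], [-95.0, -119.0, 57.0], [-93.0, 20.0, 57.0], [-107.0, -97.0, 58.0], [-109.0, -71.0, 67.0], [-97.0, 96.0, 57.0], [-113.0, -74.0, 69.0], [-117.0, -117.0, 63.0], [-115.0, -60.0, 63.0], [-117.0, -89.0, 57.0], [-113.0, 1.0
[... 1709 characters left out ...]
0.0], [-110.0, -83.0, 62.0], [-114.0, -60.0, 61.0], [-120.0, -41.0, 57.0], [-118.0, -22.0, 60.0], [-120.0, -5.0, 59.0], [-121.0, 16.0, 59.0], [-124.0, 33.0, 58.0], [-114.0, 66.0, 68.0], [-101.0, -120.0, 64.0], [-113.0, -57.0, 58.0], [-113.0, -31.0, 59.0], [-117.0, -11.0, 57.0], [-115.0, 13.0, 60.0], [-120.0, 33.0, 58.0], [-119.0, 54.0, 59.0], [-110.0, 75.0, 67.0], [-122.0, 92.0, 59.0], [-105.0, -118.0, 57.0], [-112.0, -34.0, 56.0], [-114.0, 4.0, 57.0], [-116.0, 28.0, 57.0], [-110.0, 46.0, 63.0], [-115.0, 63.0, 59.0], [-117.0, 86.0, 59.0], [-111.0, 118.0, 66.0], [-112.0, 52.0, 58.0], [-114.0, 86.0, 57.0], [-109.0, 119.0, 64.0], [-111.0, 98.0, 57.0], [-108.0, 99.0, 56.0], [-97.0, 119.0, 59.0]]
```

View pics/ov_top.png

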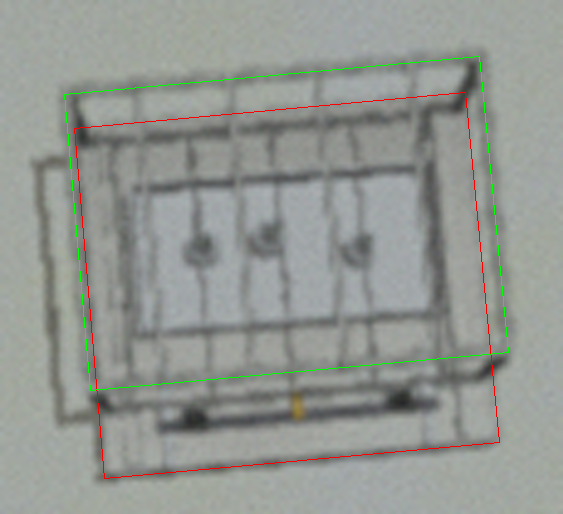

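View pics/ov_scene.png

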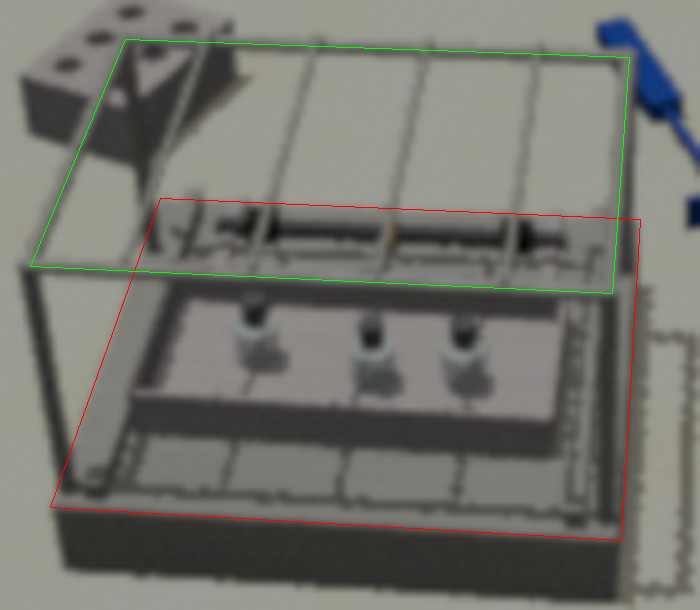

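Run:
```python
from h import *
import pickle
o=pickle.load(open("/tmp/o.pkl","rb"))
a=np.deg2rad(6.05);O=np.array([.724,-.025])
ex=np.array([np.cos(a),np.sin(a)]);ey=np.array([-ex[1],ex[0]])
for cam in("top","scene"):
    p,d=o[cam];P,u,v=cloud(cam,d)
    m=(P[:,0]>.375)&(P[:,0]<.62)&(abs(P[:,1]-.302)<.03)&(P[:,2]>.057)&(P[:,2]<.085)
    Q=P[m]; g=p[v[m],u[m]].mean(1)
    h=(Q[:,0]<.485)&(abs(Q[:,1]-(.297+.08*(Q[:,0]-.434)))<.011)&(Q[:,2]>.062)
    f=np.polyfit(Q[h,0]-.434,Q[h,1],1);print(cam,"handle",f,Q[h,0].min(),Q[h,0].max())
    r=(Q[:,0]>.5)&(Q[:,0]<.59)&(abs(Q[:,1]-.306)<.01);f=np.polyfit(Q[r,0]-.434,Q[r,1],1);print("rod",f,np.median(Q[Q[:,0]>.59],0), Q[:,0].max(),"rod z",np.median(Q[r,2]))
    L=np.c_[(P[:,:2]-O)@ex,(P[:,:2]-O)@ey,P[:,2]]
    for lo,hi in((-.062,-.045),(.045,.064)):
        m=(abs(L[:,1])<.113)&(L[:,2]>.074)&(L[:,2]<.086)&(L[:,0]>lo)&(L[:,0]<hi)
        f=np.polyfit(L[m,1],L[m,0],1);print(cam,"lip",f,m.sum(),np.percentile(L[m,1],[0,100]))
    for s in (-1,1):
        m=(abs(L[:,1]-s*.111)<.012)&(L[:,2]>.074)&(L[:,2]<.086)&(abs(L[:,0])<.045)
        print("side",s,np.polyfit(L[m,0],L[m,1],1) if m.sum()>5 else None,m.sum())
    m=(abs(L[:,1])<.1)&(L[:,2]>.088)&(L[:,2]<.11)&(L[:,0]>-.04)&(L[:,0]<.045)
    for c in np.unique(np.round(L[m,1]/.02)):
        k=m&(np.round(L[:,1]/.02)==c);print("vial?",np.round(np.median(L[k],0),3),k.sum())
```

```text
top handle [0.08187308 0.2971992 ] 0.37975625657712103 0.4817816833769486
rod [0.08927553 0.29712966] [0.59542159 0.31301776 0.06125902] 0.5990751850704898 rod z 0.06165274800737974
top lip [ 0.00878892 -0.05165783] 59 [-0.11123476  0.10847753]
top lip [0.01502806 0.05481259] 69 [-0.11247914  0.10704218]
side -1 [-0.01401497 -0.11095119] 23
side 1 [0.00021031 0.10764618] 22
vial? [-0.004 -0.056  0.097] 12
vial? [0.009 0.007 0.096] 6
vial? [0.01  0.011 0.097] 6
vial? [0.005 0.057 0.1  ] 13
scene handle [0.08279561 0.29609284] 0.38204311764777876 0.4849772667820418
rod [0.08854511 0.29590005] [0.59862719 0.30932888 0.06191136] 0.6027930903436645 rod z 0.06141913778746322
scene lip [ 0.01081653 -0.05275654] 39 [-0.11130967  0.1080101 ]
scene lip [0.01334377 0.0561127 ] 226 [-0.11227288  0.10720542]
side -1 [-0.01511434 -0.11176434] 40
side 1 [-0.0157172  0.1067956] 28
vial? [-0.002 -0.057  0.096] 25
vial? [0.014 0.006 0.097] 15
vial? [0.012 0.012 0.096] 11
vial? [0.01  0.057 0.096] 27
```

>>> apply_moves(increments=[85,0,0,0,-10,85,0,0,0,-10], squeeze=60)

```text
t: 1.15
eef_pos: [0.2114, 0.6411, 0.2109]
tool_rot: [0.0, -0.02, 1.0, -0.0]
contact_force: [1.1, 0.1, -0.1]
gripper_width: 0.993
```

>>> apply_moves(increments=[85,0,0,0,-2.5,85,-26,-45,0,0,85,-26,-45,0,0,85,-26,-45,0,0,85,-26,-45,0,0,85,-26,-45,0,0,85,-26,-45,0,0,85,-26,-45,0,0,85,0,0,0,0])

```text
t: 2.28
eef_pos: [0.4269, 0.3349, 0.2109]
tool_rot: [0.001, -0.044, 0.999, 0.002]
contact_force: [-0.8, -0.1, -1.1]
gripper_width: 0.993
```

```bash
cat >> h.py <<'E'
from scipy.spatial.transform import Rotation as Ro
def delta(p,yaw):
    "world target TCP p, hook-axis yaw deg (tool x = -axis) -> tool increments mm, roll"
    o=get_obs();R=Ro.from_quat(np.roll(o["tool_rot"],-1))
    M=R.as_matrix();cur=np.degrees(np.arctan2(-M[1,0],-M[0,0]))
    print("t",round(o["t"],2),"pos",np.round(o["eef_pos"],4),"yaw",round(cur,2),"tilt",np.round(M[:2,2],4),"F",np.round(o["contact_force"],1))
    print("d",np.round(1000*M.T@(np.array(p)-o["eef_pos"]),1),"roll",round(-(yaw-cur),2))
E
python3 -c "
from h import *
delta([.449,.298,.1],4.86)"
```

```text
t 2.27 pos [0.4269 0.3349 0.2109] yaw 5.03 tilt [0.0017 0.0031] F [-0.8 -0.1 -1.1]
d [-18.6 -39.  110.9] roll 0.17
```

>>> apply_moves(increments=[85,-10,-20,35,0,85,-8.5,-19,40,0,85,0,0,36,0,85,0,0,0,0])

```text
t: 2.78
eef_pos: [0.4497, 0.301, 0.099]
tool_rot: [0.002, -0.045, 0.999, 0.004]
contact_force: [0.4, 0.5, 0.6]
gripper_width: 0.997
```

Run:
```python
from h import *
delta([.449,.298,.039],4.86)
p,d=read_camera("top");cv2.imwrite("pics/a.png",cv2.resize(p[160:290,170:300],None,fx=4.5,fy=4.5,interpolation=cv2.INTER_CUBIC))
```

```text
t 2.77 pos [0.4497 0.301  0.099 ] yaw 5.15 tilt [0.0043 0.0079] F [0.4 0.5 0.6]
d [ 1.2 -3.4 59.9] roll 0.29
```

View pics/a.png

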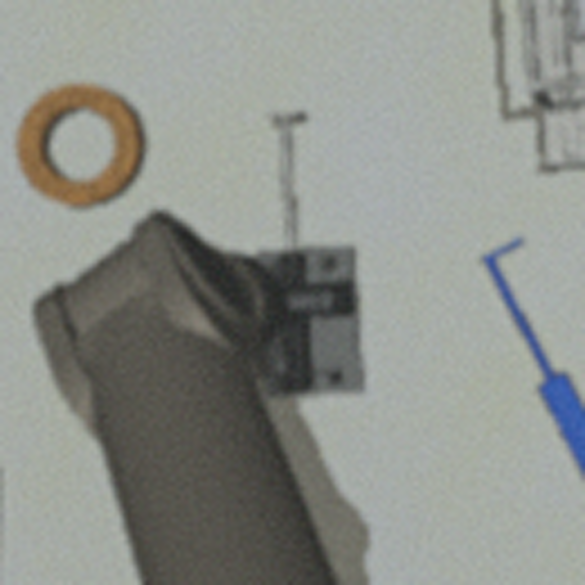

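>>> apply_moves(increments=[85,1,-3,20,0,85,0,0,20,0,85,0,0,20,0,85,0,0,0,0])

```text
t: 3.32
eef_pos: [0.4545, 0.3066, 0.0474]
tool_rot: [0.009, -0.047, 0.999, 0.009]
contact_force: [0.2, -0.1, 1.2]
gripper_width: 0.997
```

Run:
```python
from h import *
delta([.449,.298,.039],4.86)
p,d=read_camera("scene");cv2.imwrite("pics/b.png",cv2.resize(p[150:270,360:490],None,fx=4.5,fy=4.5,interpolation=cv2.INTER_CUBIC))
```

```text
t 3.33 pos [0.4545 0.3066 0.0474] yaw 5.37 tilt [0.0164 0.0197] F [ 0.2 -0.1  1.2]
d [ 6.4 -8.2  8.1] roll 0.51
```

View pics/b.png

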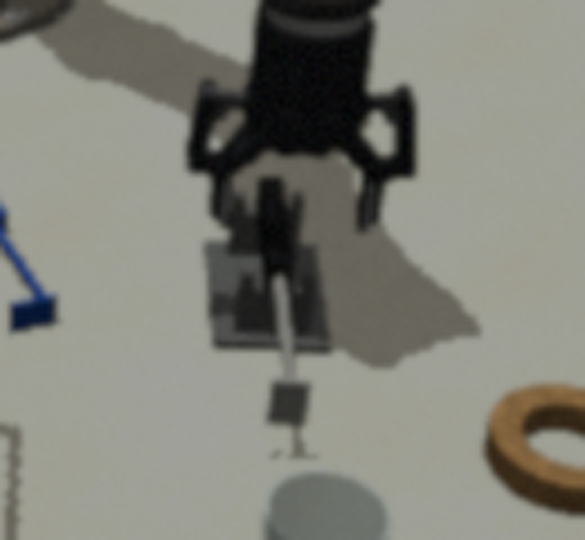

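Run:
```python
from h import *
print(np.round(get_obs()["q"],3))
```

```text
[-0.742  0.474  0.047  2.012 -0.044  0.629  1.   ]
```

>>> apply_moves(increments=[85,2,-2.5,2,0,85,2,-2.5,2,0,85,1.5,-2,2,0,85,1,-2,2,0,85,0,0,0,0])

```text
t: 4.0
eef_pos: [0.451, 0.2987, 0.043]
tool_rot: [0.012, -0.047, 0.999, 0.012]
contact_force: [0.5, 0.4, -0.8]
gripper_width: 0.995
```

Run:
```python
from h import *
delta([.449,.298,.039],4.86)
```

```text
t 4.0 pos [0.451  0.2987 0.043 ] yaw 5.37 tilt [0.022  0.0245] F [ 0.5  0.4 -0.8]
d [ 2.2 -0.6  3.9] roll 0.51
```

>>> apply_moves(increments=[85,2.5,-0.5,5,0.5,40,0,0,1,0,10,0,0,0.5,0,10,0,0,0.5,0,10,0,0,0.5,0,10,0,0,0.5,0], squeeze=70)

```text
t: 4.75
eef_pos: [0.4487, 0.2983, 0.0352]
tool_rot: [0.011, -0.042, 0.999, 0.012]
contact_force: [-3.5, -0.9, 6.7]
gripper_width: 0.19
```

Run:
```python
from h import *
delta([.449,.298,.039],4.86)
```

```text
t 4.75 pos [0.4487 0.2983 0.0352] yaw 4.82 tilt [0.0216 0.0244] F [-3.5 -0.9  6.7]
d [-0.4 -0.3 -3.8] roll -0.04
```

```bash
cat >> h.py <<'E'
import json,os
def pose(o=None):
    o=o or get_obs();T=np.eye(4);T[:3,:3]=Ro.from_quat(np.roll(o["tool_rot"],-1)).as_matrix();T[:3,3]=o["eef_pos"];return T
A=np.deg2rad(6.05);OR=np.array([.724,-.025])
def hook_T():
    T=pose();H=T@np.load("/tmp/TH.npy");return T,H
def rep(tip_rack=None,yaw=None):
    "report hook tip in rack frame; if target (x,y,z rack; z world) give increments for the TCP"
    T,H=hook_T();o=get_obs()
    ex=np.array([np.cos(A),np.sin(A),0]);ey=np.array([-ex[1],ex[0],0])
    tip=(H@[.150,0,-.031,1])[:3];g=H[:3,3];d=tip-np.r_[OR,0]
    hy=np.degrees(np.arctan2(H[1,0],H[0,0]))
    print("t",round(o["t"],2),"TCP",np.round(o["eef_pos"],4),"hook yaw",round(hy,2),"pitchup",round(float(H[2,0]),4),"roll",round(float(H[2,1]),4))
    print("tip world",np.round(tip,4),"rack",np.round([d@ex*1000,d@ey*1000,tip[2]*1000],1),"grip",np.round(g,4),"F",np.round(o["contact_force"],1),"Fx_rack",round(float(o["contact_force"]@ex),2),"w",round(float(o["gripper_width"]),3))
    if tip_rack is not None:
        x,y,z=np.array(tip_rack)/1000;t=np.r_[OR,0]+ex*x+ey*y;t[2]=z
        yaw=6.05 if yaw is None else yaw
        Rz=Ro.from_euler("z",yaw-hy,degrees=True).as_matrix()
        newtcp=t-Rz@(tip-T[:3,3])
        print("d tool",np.round(1000*T[:3,:3].T@(newtcp-T[:3,3]),1),"roll",round(-(yaw-hy),2))
E
python3 - <<'E'
from h import *
T=pose();y=np.deg2rad(4.84)
H=np.eye(4);H[:3,:3]=Ro.from_euler("z",y).as_matrix();H[:3,3]=[.449,.298,.058]
np.save("/tmp/TH.npy",np.linalg.inv(T)@H);np.save("/tmp/T0.npy",T);rep()
E
```

```text
t 4.75 TCP [0.4487 0.2983 0.0352] hook yaw 4.84 pitchup -0.0 roll 0.0
tip world [0.5985 0.3107 0.027 ] rack [-89.5 347.   27. ] grip [0.449 0.298 0.058] F [-3.5 -0.9  6.7] Fx_rack -3.57 w 0.19
```

>>> apply_moves(increments=[10,0,0,-20,0,10,0,0,-30,0,10,0,0,-40,0,10,0,0,0,0])

```text
t: 5.25
eef_pos: [0.4459, 0.2954, 0.1267]
tool_rot: [0.01, -0.042, 0.999, 0.011]
contact_force: [0.9, -0.1, -2.4]
gripper_width: 0.189
```

Run:
```python
from h import *
rep()
p,d=read_camera("scene");cv2.imwrite("pics/c.png",cv2.resize(p[120:260,360:490],None,fx=4.2,fy=4.2,interpolation=cv2.INTER_CUBIC))
```

```text
t 5.25 TCP [0.4459 0.2954 0.1267] hook yaw 4.84 pitchup -0.0023 roll -0.0016
tip world [0.5956 0.3077 0.1182] rack [-92.6 344.4 118.2] grip [0.4462 0.2951 0.1495] F [ 0.9 -0.1 -2.4] Fx_rack 0.91 w 0.189
```

View pics/c.png

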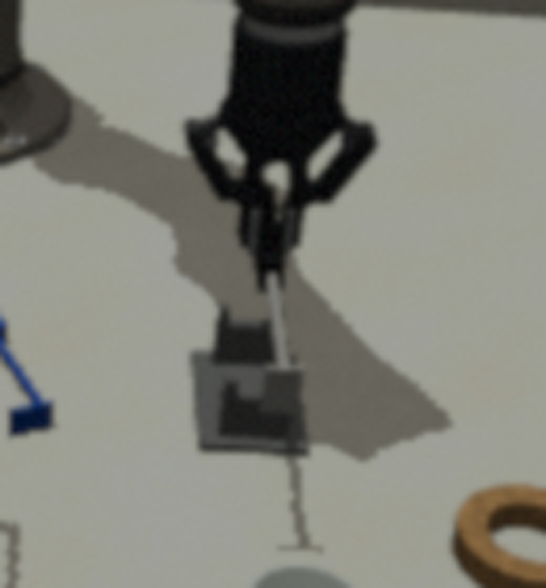

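Run:
```python
from h import *
rep([-135,-2,118])
```

```text
t 5.3 TCP [0.4447 0.2946 0.1249] hook yaw 4.85 pitchup -0.0051 roll -0.0034
tip world [0.5944 0.3069 0.116 ] rack [-93.9 343.7 116. ] grip [0.4451 0.2944 0.1478] F [-0.9 -0.1 -1.9] Fx_rack -0.9 w 0.19
d tool [  33.7 -349.6   -9.3] roll -1.2
```

>>> apply_moves(increments=[10,34,-10,-6,-1.2,10,3,-50,0,0,10,0,-55,0,0,10,0,-55,0,0,10,0,-55,0,0,10,0,-55,0,0,10,0,0,0,0])

```text
t: 6.18
eef_pos: [0.4315, 0.0042, 0.1174]
tool_rot: [0.003, -0.055, 0.998, 0.008]
contact_force: [-0.4, 0.1, -1.4]
gripper_width: 0.188
```

Run:
```python
from h import *
rep([-135,-2,108])
```

```text
t 6.17 TCP [0.4315 0.0042 0.1174] hook yaw 6.3 pitchup -0.0166 roll -0.0075
tip world [0.5807 0.0202 0.1068] rack [-137.7   60.1  106.8] grip [0.4322 0.0041 0.1403] F [-0.4  0.1 -1.4] Fx_rack -0.37 w 0.188
d tool [ -2.5 -61.4  -2.1] roll 0.25
```

>>> apply_moves(increments=[10,-2,-31,-3,0,10,-2,-32,-2,0.2,10,0,0,0,0])

```text
t: 6.55
eef_pos: [0.4405, -0.0576, 0.1186]
tool_rot: [0.0, -0.054, 0.998, 0.008]
contact_force: [-0.9, 0.1, -1.3]
gripper_width: 0.194
```

Run:
```python
from h import *
rep([-42,-2,105])
p,d=read_camera("scene");cv2.imwrite("pics/d.png",cv2.resize(p[130:300,225:365],None,fx=3.5,fy=3.5,interpolation=cv2.INTER_CUBIC))
p,d=read_camera("top");cv2.imwrite("pics/e.png",cv2.resize(p[95:265,235:405],None,fx=3.5,fy=3.5,interpolation=cv2.INTER_CUBIC))
```

```text
t 6.55 TCP [ 0.4405 -0.0576  0.1186] hook yaw 6.23 pitchup -0.0224 roll -0.0068
tip world [ 0.5897 -0.0417  0.107 ] rack [-135.3   -2.4  107. ] grip [ 0.4413 -0.0577  0.1414] F [-0.9  0.1 -1.3] Fx_rack -0.88 w 0.194
d tool [-93.3   0.6   2.2] roll 0.18
```

View pics/d.png

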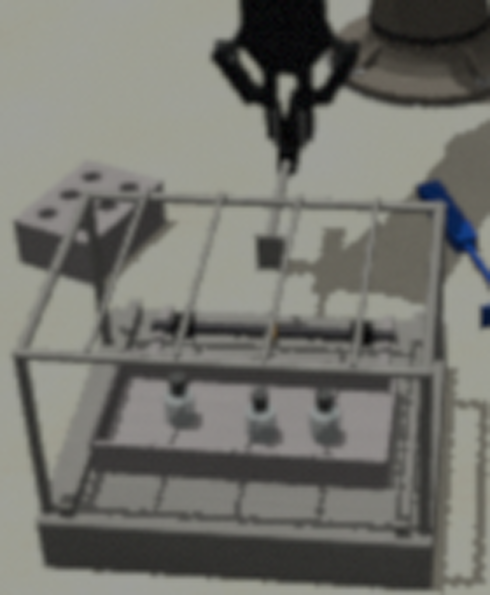

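View pics/e.png

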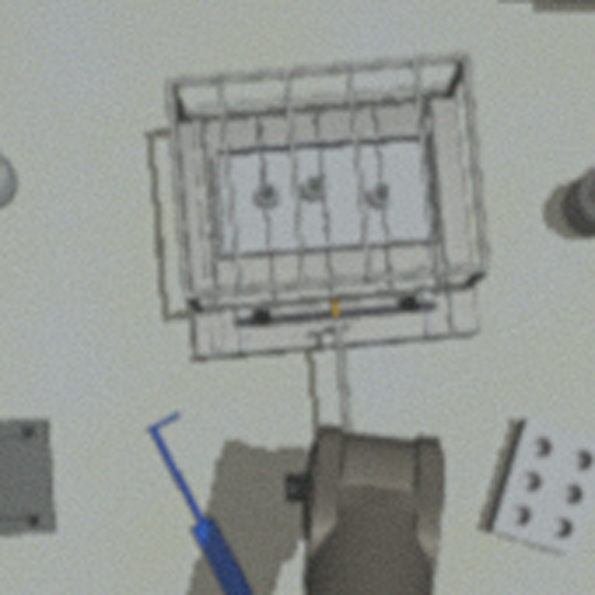

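Run:
```python
from h import *
for c in ("scene","top"):
    p,d=read_camera(c);P,u,v=cloud(c,d)
    m=(abs(P[:,0]-.585)<.03)&(abs(P[:,1]+.042)<.025)&(P[:,2]>.095)&(P[:,2]<.16)
    Q=P[m];b=Q[Q[:,0]>.575]
    print(c,m.sum(),np.round(np.percentile(b,[2,50,98],axis=0),4).tolist())
rep()
```

```text
scene 94 [[0.5836, -0.0489, 0.1097], [0.5908, -0.0391, 0.1288], [0.5952, -0.0264, 0.1449]]
top 37 [[0.5777, -0.0454, 0.1138], [0.5875, -0.0354, 0.1417], [0.5913, -0.0253, 0.1477]]
t 6.75 TCP [ 0.4404 -0.0549  0.1188] hook yaw 6.51 pitchup -0.0222 roll -0.0058
tip world [ 0.5895 -0.0383  0.1073] rack [-135.1    0.9  107.3] grip [ 0.4412 -0.0551  0.1417] F [-0.   0.4 -1. ] Fx_rack 0.01 w 0.185
```

>>> apply_moves(increments=[10,-45,-1,0,0.3,10,-45,-1,2,0,10,-2,0,0,0])

```text
t: 7.12
eef_pos: [0.5331, -0.0419, 0.1159]
tool_rot: [-0.001, -0.057, 0.998, 0.009]
contact_force: [-0.1, -0.2, -1.4]
gripper_width: 0.19
```

Run:
```python
from h import *
rep([-41,-2,65])
```

```text
t 7.12 TCP [ 0.5331 -0.0419  0.1159] hook yaw 6.54 pitchup -0.024 roll -0.0039
tip world [ 0.6822 -0.0251  0.1041] rack [-41.6   4.3 104.1] grip [ 0.5339 -0.042   0.1387] F [-0.1 -0.2 -1.4] Fx_rack -0.14 w 0.19
d tool [-0.6 -5.7 39. ] roll 0.49
```

>>> apply_moves(increments=[10,0,-5,12,0.5,10,0,0,12,0,10,0,0,12,0,10,0,0,0,0])

```text
t: 7.62
eef_pos: [0.5292, -0.0452, 0.0758]
tool_rot: [-0.003, -0.053, 0.999, 0.01]
contact_force: [0.5, -0.9, -2.2]
gripper_width: 0.189
```

Run:
```python
from h import *
rep([-41,-2,65])
p,d=read_camera("scene");cv2.imwrite("pics/f.png",cv2.resize(p[170:300,225:365],None,fx=4.5,fy=4.5,interpolation=cv2.INTER_CUBIC))
P,u,v=cloud("scene",d)
ex=np.array([np.cos(A),np.sin(A)]);ey=np.array([-ex[1],ex[0]])
L=np.c_[(P[:,:2]-OR)@ex,(P[:,:2]-OR)@ey,P[:,2]]
m=(abs(L[:,1]+.001)<.025)&(L[:,0]>-.07)&(L[:,0]<-.025)&(L[:,2]>.062)&(L[:,2]<.12)
print(np.round(L[m]*1000).astype(int).tolist())
```

```text
t 7.62 TCP [ 0.5292 -0.0452  0.0758] hook yaw 6.1 pitchup -0.0294 roll -0.0029
tip world [ 0.6784 -0.0296  0.0633] rack [-45.8   0.2  63.3] grip [ 0.5302 -0.0453  0.0986] F [ 0.5 -0.9 -2.2] Fx_rack 0.43 w 0.189
d tool [-4.8 -2.1 -1.8] roll 0.05
[[-68, 1, 100], [-65, -1, 99], [-63, 2, 100], [-61, -1, 98], [-61, 2, 99], [-56, 0, 99], [-59, 2, 96], [-55, -3, 96], [-53, 0, 98], [-54, 3, 97], [-50, -10, 96], [-44, -7, 101], [-47, -4, 99], [-45, -1, 101], [-45, 2, 101], [-43, 5, 102], [-45, -10, 96], [-46, -7, 96], [-43, -4, 99], [-43, -1, 99], [-42, 2, 99], [-47, 9, 96], [-40, 13, 102], [-46, -10, 92], [-43, -7, 95], [-43, -4, 95], [-44, -1, 94], [-41, 2, 97], [-45, 10, 94], [-45, 12, 95], [-44, -10, 90], [-46, -8, 88], [-43, -4, 91], [-41, -1, 93], [-45, 1, 90], [-43, 10, 92], [-45, 12, 91], [-50, -14, 81], [-41, -10, 89], [-40, -7, 90], [-44, -4, 87], [-43, -2, 88], [-41, 2, 90], [-44, 9, 88], [-41, 13, 90], [-55, 13, 79], [-50, -23, 67], [-50, -21, 67], [-51, -18, 66], [-51, -15, 66], [-49, -12, 68], [-46, -9, 71], [-44, -5, 72], [-45, -3, 72], [-45, 0, 72], [-44, 3, 73], [-44, 6, 73], [-46, 8, 72], [-44, 12, 74], [-49, 13, 69], [-52, 16, 68], [-51, 19, 69], [-50, -24, 63], [-51, -18, 62], [-50, -15, 63], [-46, -9, 67], [-44, -6, 69], [-44, -3, 69], [-46, 0, 68], [-43, 3, 70], [-44, 6, 70], [-46, 8, 69], [-42, 12, 71], [-51, 13, 64], [-50, 16, 65], [-50, 19, 66], [-50, 22, 66], [-44, -9, 65], [-43, -6, 66], [-43, -3, 66], [-42, 0, 68], [-46, 2, 64], [-42, 6, 68], [-43, 8, 67], [-46, 11, 65], [-47, 19, 64]]
```

View pics/f.png

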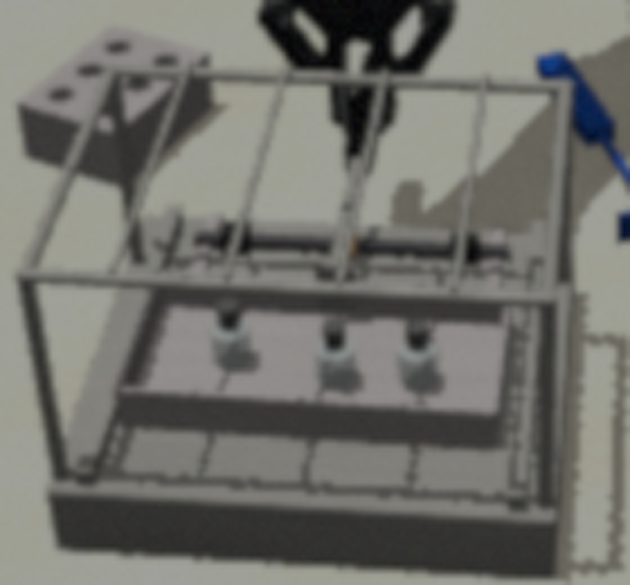

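>>> apply_moves(increments=[10,3,-0.5,0,0,10,3,0,0,0,10,3,0,0,0,10,3,0,0,0])

```text
t: 8.18
eef_pos: [0.5196, -0.0472, 0.078]
tool_rot: [-0.0, -0.053, 0.999, 0.01]
contact_force: [2.1, 0.2, -2.3]
gripper_width: 0.191
```

Run:
```python
from h import *
rep([-90,-2,63])
```

```text
t 8.18 TCP [ 0.5196 -0.0472  0.078 ] hook yaw 6.08 pitchup -0.0229 roll -0.0035
tip world [ 0.6688 -0.0317  0.0664] rack [-55.5  -0.8  66.4] grip [ 0.5204 -0.0474  0.1008] F [ 2.1  0.2 -2.3] Fx_rack 2.1 w 0.191
d tool [34.5 -1.2  3.3] roll 0.03
```

>>> apply_moves(increments=[10,3.5,0,0.8,0,10,3.5,0,0.8,0,10,3.5,0,0.8,0,10,3.5,0,0.8,0,10,3.5,0,0.8,0,10,3.5,0,0.8,0])

```text
t: 8.93
eef_pos: [0.501, -0.0492, 0.0745]
tool_rot: [0.004, -0.053, 0.999, 0.009]
contact_force: [3.9, 0.3, 1.2]
gripper_width: 0.186
```

Run:
```python
from h import *
rep([-90,-2,63])
p,d=read_camera("scene");cv2.imwrite("pics/g.png",cv2.resize(p[170:300,225:365],None,fx=4.5,fy=4.5,interpolation=cv2.INTER_CUBIC))
P,u,v=cloud("scene",d)
ex=np.array([np.cos(A),np.sin(A)]);ey=np.array([-ex[1],ex[0]])
L=np.c_[(P[:,:2]-OR)@ex,(P[:,:2]-OR)@ey,P[:,2]]
m=(abs(L[:,1])<.105)&(L[:,0]>0.01)&(L[:,0]<.058)&(L[:,2]>.074)&(L[:,2]<.086)
c=np.median(L[m,0]);m&=abs(L[:,0]-c)<.006
print("rear lip",np.polyfit(L[m,1],L[m,0],1),m.sum())
```

```text
t 8.93 TCP [ 0.501  -0.0492  0.0745] hook yaw 6.09 pitchup -0.0152 roll -0.0041
tip world [ 0.6504 -0.0337  0.0641] rack [-74.1  -0.9  64.1] grip [ 0.5017 -0.0494  0.0974] F [3.9 0.3 1.2] Fx_rack 3.93 w 0.186
d tool [15.9 -1.   0.9] roll 0.04
rear lip [0.00027582 0.03017907] 210
```

View pics/g.png

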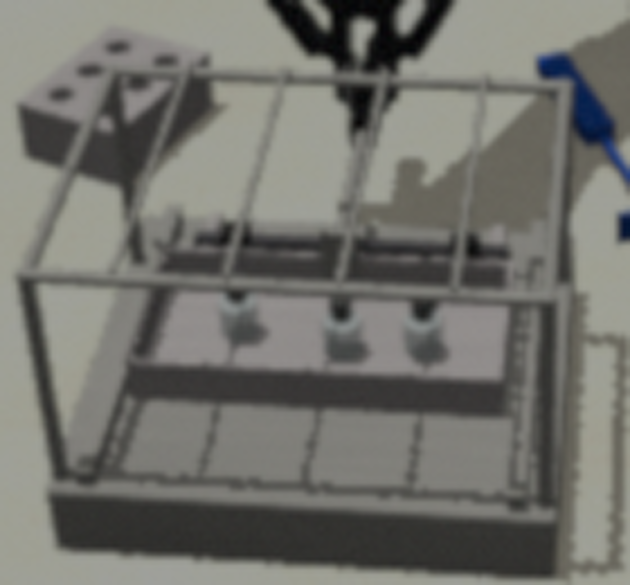

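>>> apply_moves(increments=[10,3.5,0,0,0,10,3.5,0,0,0,10,3.5,0,0,0,10,3.5,0,0,0,10,3.5,0,0,0])

```text
t: 9.6
eef_pos: [0.4821, -0.0513, 0.0743]
tool_rot: [0.004, -0.053, 0.999, 0.009]
contact_force: [4.0, -0.9, 0.3]
gripper_width: 0.189
```

Run:
```python
from h import *
rep([-95,-2,64])
```

```text
t 9.6 TCP [ 0.4821 -0.0513  0.0743] hook yaw 6.09 pitchup -0.0154 roll -0.0041
tip world [ 0.6315 -0.0357  0.0639] rack [-93.1  -0.9  63.9] grip [ 0.4828 -0.0515  0.0972] F [ 4.  -0.9  0.3] Fx_rack 3.88 w 0.189
d tool [ 1.9 -1.  -0.2] roll 0.04
```

>>> apply_moves(increments=[10,2,0,0,0,10,2,0,0,0])

```text
t: 9.85
eef_pos: [0.4778, -0.0518, 0.0744]
tool_rot: [0.004, -0.053, 0.999, 0.009]
contact_force: [4.5, 0.5, -0.3]
gripper_width: 0.19
```

>>> apply_moves(increments=[10,2,0,0,0,10,2,0,0,0])

```text
t: 10.1
eef_pos: [0.4737, -0.0522, 0.0744]
tool_rot: [0.004, -0.053, 0.999, 0.009]
contact_force: [3.2, 0.0, -0.2]
gripper_width: 0.19
```

>>> apply_moves(increments=[10,2,0,0,0])

```text
t: 10.22
eef_pos: [0.4723, -0.0523, 0.0745]
tool_rot: [0.005, -0.053, 0.999, 0.009]
contact_force: [7.6, 0.8, -1.8]
gripper_width: 0.191
```

Run:
```python
from h import *
rep([-95,-2,64])
p,d=read_camera("top");cv2.imwrite("pics/i.png",cv2.resize(p[130:210,275:385],None,fx=6,fy=6,interpolation=cv2.INTER_CUBIC))
```

```text
t 10.22 TCP [ 0.4723 -0.0523  0.0745] hook yaw 6.09 pitchup -0.0136 roll -0.0043
tip world [ 0.6217 -0.0368  0.0643] rack [-103.    -1.    64.3] grip [ 0.4729 -0.0525  0.0973] F [ 7.6  0.8 -1.8] Fx_rack 7.64 w 0.191
d tool [-8.  -1.   0.4] roll 0.04
```

View pics/i.png

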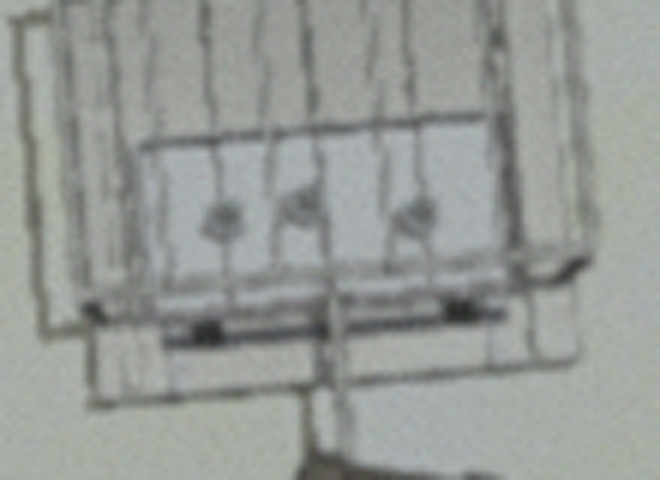

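>>> apply_moves(increments=[10,1.5,0,0,0])

```text
t: 10.4
eef_pos: [0.4725, -0.0524, 0.0749]
tool_rot: [0.006, -0.053, 0.999, 0.009]
contact_force: [9.1, 1.1, -3.4]
gripper_width: 0.194
```

>>> apply_moves(increments=[10,1.5,0,0,0])

```text
t: 10.52
eef_pos: [0.4726, -0.0523, 0.0752]
tool_rot: [0.008, -0.053, 0.999, 0.009]
contact_force: [8.3, 1.4, -3.7]
gripper_width: 0.187
```

>>> apply_moves(increments=[10,1.6,0,0.5,0,10,1.6,0,0.5,0])

```text
t: 10.78
eef_pos: [0.4726, -0.0523, 0.0746]
tool_rot: [0.011, -0.053, 0.998, 0.009]
contact_force: [8.9, 0.9, -3.9]
gripper_width: 0.186
```

```bash
cat > tr.py <<'E'
from h import *
rep()
ex=np.array([np.cos(A),np.sin(A)]);ey=np.array([-ex[1],ex[0]])
for cam in("scene","top"):
    p,d=read_camera(cam);P,u,v=cloud(cam,d)
    L=np.c_[(P[:,:2]-OR)@ex,(P[:,:2]-OR)@ey,P[:,2]]
    m=(abs(L[:,1])<.105)&(L[:,0]>-.01)&(L[:,0]<.03)&(L[:,2]>.074)&(L[:,2]<.086)
    c=np.median(L[m,0]);m&=abs(L[:,0]-c)<.006
    print(cam,"rear lip",np.polyfit(L[m,1],L[m,0],1),m.sum())
    cv2.imwrite(f"pics/k_{cam}_{get_obs()['t']:.2f}.png",cv2.resize(p[170:300,225:365] if cam=="scene" else p[130:210,275:385],None,fx=5,fy=5,interpolation=cv2.INTER_CUBIC))
E
python3 tr.py;ls pics
```

```text
t 10.78 TCP [ 0.4726 -0.0523  0.0746] hook yaw 6.13 pitchup -0.001 roll -0.0059
tip world [ 0.6221 -0.0367  0.0663] rack [-102.5   -0.9   66.3] grip [ 0.473  -0.0525  0.0975] F [ 8.9  0.9 -3.9] Fx_rack 8.97 w 0.186
scene rear lip [-0.00159901  0.00129887] 202
top rear lip [0.0017723  0.00021156] 57
a.png
b.png
c.png
cs.png
ct.png
d.png
e.png
f.png
g.png
i.png
k_scene_10.82.png
k_top_10.88.png
ov_scene.png
ov_top.png
scene0.png
top0.png
```

>>> apply_moves(increments=[10,2.2,0,0.5,0,10,2.2,0,0.5,0])

```text
t: 11.12
eef_pos: [0.4728, -0.0523, 0.0742]
tool_rot: [0.015, -0.054, 0.998, 0.009]
contact_force: [11.4, 1.2, -6.0]
gripper_width: 0.191
```

```bash
python3 -c "
from h import *
rep()"
```

```text
t 11.12 TCP [ 0.4728 -0.0523  0.0742] hook yaw 6.15 pitchup 0.0072 roll -0.0071
tip world [ 0.6223 -0.0366  0.0672] rack [-102.3   -0.8   67.2] grip [ 0.4729 -0.0525  0.0971] F [11.4  1.2 -6. ] Fx_rack 11.47 w 0.191
```

>>> apply_moves(increments=[10,-4,0,0,0,10,-4,0,0,0,10,0,0,0,0])

```text
t: 11.5
eef_pos: [0.476, -0.0516, 0.0726]
tool_rot: [0.01, -0.054, 0.998, 0.009]
contact_force: [0.6, 0.4, -1.4]
gripper_width: 0.193
```

```bash
python3 tr.py
```

```text
t 11.5 TCP [ 0.476  -0.0516  0.0726] hook yaw 6.14 pitchup -0.0028 roll -0.0059
tip world [ 0.6255 -0.0359  0.0641] rack [-99.1  -0.4  64.1] grip [ 0.4764 -0.0518  0.0955] F [ 0.6  0.4 -1.4] Fx_rack 0.63 w 0.193
scene rear lip [0.00103451 0.00125574] 192
top rear lip [0.00023026 0.00020624] 55
```

>>> apply_moves(increments=[10,-5,0,0,0,10,-2,0,-12,0,10,-1,0,-14,0,10,-1,0,-16,0,10,0,0,0,0])

```text
t: 12.22
eef_pos: [0.4849, -0.0517, 0.1187]
tool_rot: [0.011, -0.053, 0.998, 0.009]
contact_force: [0.0, -1.2, -1.1]
gripper_width: 0.191
```

```bash
python3 tr.py; python3 -c "
from h import *
rep([-138,-2,110])"; ls pics|tail -6
```

```text
t 12.22 TCP [ 0.4849 -0.0517  0.1187] hook yaw 6.12 pitchup -0.0015 roll -0.006
tip world [ 0.6344 -0.0361  0.1103] rack [-90.3  -1.6 110.3] grip [ 0.4852 -0.0519  0.1415] F [ 0.  -1.2 -1.1] Fx_rack -0.1 w 0.191
scene rear lip [0.00153709 0.0011834 ] 189
top rear lip [-0.00033079  0.00023341] 59
t 12.32 TCP [ 0.4837 -0.0516  0.1172] hook yaw 6.13 pitchup -0.0042 roll -0.0059
tip world [ 0.6331 -0.036   0.1085] rack [-91.5  -1.3 108.5] grip [ 0.4841 -0.0518  0.1401] F [-0.6  0.6 -1.8] Fx_rack -0.55 w 0.191
d tool [46.4 -0.4 -2.4] roll 0.08
k_top_11.60.png
k_top_12.32.png
ov_scene.png
ov_top.png
scene0.png
top0.png
```

Tray undisturbed, hook free. Back out and return to the cradle.

>>> apply_moves(increments=[10,46,0,-4,0,10,0,50,-4,0,10,0,55,-3,0,10,0,55,-3,0,10,0,55,-3,0,10,0,50,-2,0,10,0,0,0,0])

```text
t: 13.2
eef_pos: [0.4057, 0.2128, 0.1375]
tool_rot: [0.008, -0.052, 0.999, 0.008]
contact_force: [0.3, -0.1, -2.5]
gripper_width: 0.189
```

```bash
cat > back.py <<'E'
from h import *
import sys
rep()
T,H=hook_T();T0=np.load("/tmp/T0.npy");dz=float(sys.argv[1])
# desired: hook grip at park + dz, yaw 4.84
g=np.array([.449,.298,.058+dz]);hy=np.degrees(np.arctan2(H[1,0],H[0,0]))
Rz=Ro.from_euler("z",4.84-hy,degrees=True).as_matrix()
n=g-Rz@(H[:3,3]-T[:3,3])
print("back d",np.round(1000*T[:3,:3].T@(n-T[:3,3]),1),"roll",round(hy-4.84,2))
E
python3 back.py .08
```

```text
t 13.2 TCP [0.4057 0.2128 0.1375] hook yaw 5.91 pitchup -0.0075 roll -0.007
tip world [0.5552 0.2279 0.1282] rack [-141.2  269.3  128.2] grip [0.4062 0.2127 0.1603] F [ 0.3 -0.1 -2.5] Fx_rack 0.28 w 0.189
back d [-51.   80.1  24.4] roll 1.07
```

>>> apply_moves(increments=[10,-25,40,0,1,10,-25,40,6,0,10,0,0,6,0,10,0,0,0,0])

```text
t: 13.7
eef_pos: [0.4479, 0.2939, 0.1241]
tool_rot: [0.005, -0.041, 0.999, 0.005]
contact_force: [-0.0, 0.1, -1.1]
gripper_width: 0.19
```

```bash
python3 back.py .04
```

```text
t 13.7 TCP [0.4479 0.2939 0.1241] hook yaw 4.68 pitchup -0.013 roll -0.0121
tip world [0.5976 0.3057 0.114 ] rack [-90.8 342.2 114. ] grip [0.4485 0.2939 0.147 ] F [-0.   0.1 -1.1] Fx_rack -0.02 w 0.19
back d [-0.3  3.5 49. ] roll -0.16
```

>>> apply_moves(increments=[10,0,3,24,0,10,0,0,24,0,10,0,0,0,0])

```text
t: 14.08
eef_pos: [0.4478, 0.2923, 0.0753]
tool_rot: [0.005, -0.038, 0.999, 0.004]
contact_force: [-0.7, -0.1, -1.8]
gripper_width: 0.192
```

```bash
python3 back.py 0
```

```text
t 14.07 TCP [0.4478 0.2923 0.0753] hook yaw 4.4 pitchup -0.0142 roll -0.0145
tip world [0.5975 0.3033 0.065 ] rack [-91.2 339.8  65. ] grip [0.4484 0.2923 0.0981] F [-0.7 -0.1 -1.8] Fx_rack -0.67 w 0.192
back d [-0.7  5.3 40.2] roll -0.44
```

>>> apply_moves(increments=[10,0,6,8,-0.5,10,0,1,10,0])

```text
t: 14.32
eef_pos: [0.4486, 0.2994, 0.0587]
tool_rot: [0.006, -0.042, 0.999, 0.005]
contact_force: [0.2, 0.2, -1.3]
gripper_width: 0.192
```

```bash
python3 back.py 0
python3 - <<'E'
from h import *
p,d=read_camera("scene");cv2.imwrite("pics/m.png",cv2.resize(p[140:260,360:490],None,fx=4.5,fy=4.5,interpolation=cv2.INTER_CUBIC))
E
```

```text
t 14.32 TCP [0.4486 0.2994 0.0587] hook yaw 4.83 pitchup -0.0114 roll -0.0129
tip world [0.5983 0.3116 0.0488] rack [-89.5 348.   48.8] grip [0.4492 0.2994 0.0815] F [ 0.2  0.2 -1.3] Fx_rack 0.24 w 0.192
back d [ 0.6 -1.6 23.5] roll -0.01
```

View pics/m.png

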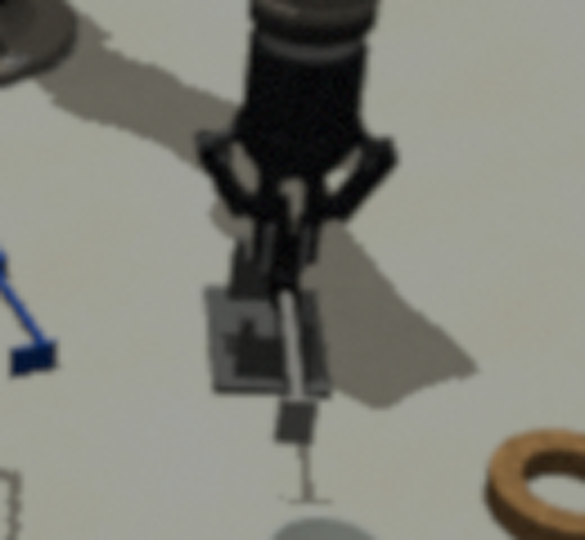

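>>> apply_moves(increments=[10,0.5,-1.5,7,0,10,0,-0.5,7,0,10,0,-0.5,6,0])

```text
t: 14.75
eef_pos: [0.4483, 0.2966, 0.0367]
tool_rot: [0.006, -0.042, 0.999, 0.005]
contact_force: [-1.1, -0.6, -0.8]
gripper_width: 0.196
```

```bash
python3 back.py 0
```

```text
t 14.75 TCP [0.4483 0.2966 0.0367] hook yaw 4.84 pitchup -0.0119 roll -0.0136
tip world [0.598  0.3088 0.0267] rack [-90.1 345.2  26.7] grip [0.4489 0.2966 0.0595] F [-1.1 -0.6 -0.8] Fx_rack -1.12 w 0.196
back d [-0.2  1.4  1.5] roll -0.0
```

>>> apply_moves(increments=[10,0,1,1.5,0,10,0,0,1,0,25,0,0,0,0,40,0,0,0,0,55,0,0,0,0,55,0,0,0,0])

```text
t: 15.5
eef_pos: [0.4487, 0.2972, 0.0356]
tool_rot: [0.006, -0.042, 0.999, 0.004]
contact_force: [0.7, 0.4, 0.4]
gripper_width: 0.647
```

```bash
python3 back.py 0;python3 - <<'E'
from h import *
p,d=read_camera("scene");cv2.imwrite("pics/n.png",cv2.resize(p[140:260,360:490],None,fx=4.5,fy=4.5,interpolation=cv2.INTER_CUBIC))
E
```

```text
t 15.5 TCP [0.4487 0.2972 0.0356] hook yaw 4.77 pitchup -0.0121 roll -0.0141
tip world [0.5984 0.3092 0.0256] rack [-89.7 345.6  25.6] grip [0.4493 0.2972 0.0584] F [0.7 0.4 0.4] Fx_rack 0.74 w 0.647
back d [0.2 0.8 0.5] roll -0.07
```

View pics/n.png

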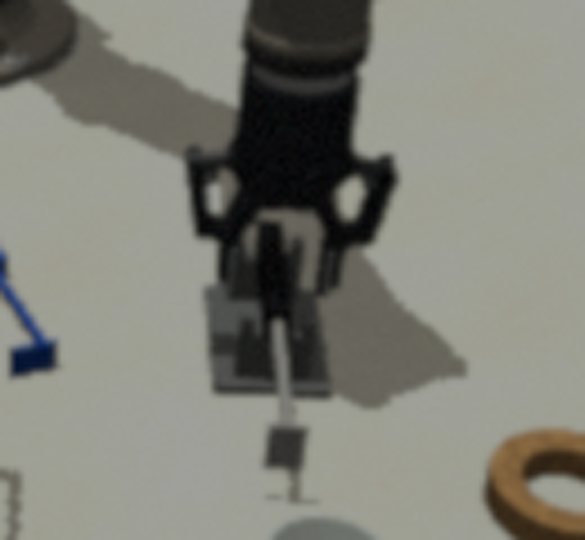

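Hook is back in its saddles as before; retreating upward and checking.

>>> apply_moves(increments=[70,0,0,0,0,80,0,0,-20,0,80,0,0,-40,0,80,0,0,-50,0,80,0,0,-50,0,80,0,30,-20,0,80,0,0,0,0])

```text
t: 16.42
eef_pos: [0.4437, 0.3256, 0.2209]
tool_rot: [0.005, -0.041, 0.999, 0.004]
contact_force: [-0.9, -0.5, -1.2]
gripper_width: 0.94
```

```bash
python3 tr.py
python3 - <<'E'
from h import *
import os
p,d=read_camera("scene");P,u,v=cloud("scene",d)
cv2.imwrite("pics/z.png",cv2.resize(p[150:310,150:470],None,fx=2.5,fy=2.5,interpolation=cv2.INTER_CUBIC))
r=outline_of("scene","hook")
for k in r[:2]:
    Q,_,_=cloud("scene",d,k["pixels"]);print(k["p"],np.round(np.median(Q,0),3))
Q=P
m=(abs(Q[:,1]-.302)<.03)&(Q[:,2]>.057)&(Q[:,2]<.085)&(Q[:,0]>.375)&(Q[:,0]<.62);Q=Q[m]
h=(Q[:,0]<.485)&(abs(Q[:,1]-(.297+.08*(Q[:,0]-.434)))<.011)&(Q[:,2]>.062)
print("handle",np.polyfit(Q[h,0]-.434,Q[h,1],1),Q[h,0].min(),Q[h,0].max(),np.polyfit(Q[h,0]-.434,Q[h,2],1))
b=Q[Q[:,0]>.59];print("blade",np.median(b,0))
E
```

```text
t 16.43 TCP [0.4437 0.3256 0.2209] hook yaw 4.73 pitchup -0.0137 roll -0.0148
tip world [0.5934 0.3375 0.2107] rack [-91.7 374.2 210.7] grip [0.4443 0.3256 0.2437] F [-0.9 -0.5 -1.2] Fx_rack -0.94 w 0.94
scene rear lip [0.00160061 0.00121496] 191
top rear lip [-0.00046959  0.00027898] 58
0.66 [0.486 0.301 0.062]
0.66 [0.388 0.095 0.017]
handle [0.0805308  0.29568839] 0.37645959201095747 0.4849140944069763 [-0.00730029  0.07080413]
blade [0.59822872 0.30933726 0.06166928]
```

View pics/z.png

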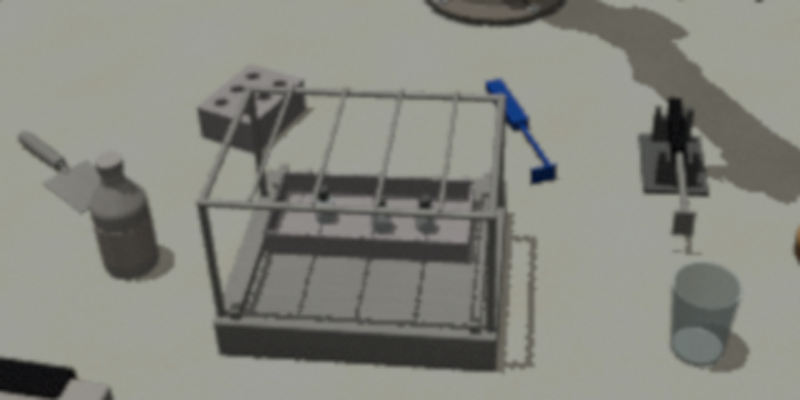

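```bash
python3 -c "
from station import *
print(hand_in())"
```

```text
the job is handed in; nothing more can be done
None
```

I drew the tray home against both stops with the hook, put the hook back in its cradle, and handed the job in after about 16.5 s. No verdict was reported.

**The pull:** I hooked the blade behind the middle of the front lip and pulled at about 28 mm/s, slowing to about 16 mm/s near the stops. The wrist read about 4 N of sliding force. It jumped to 7.6 N at the stops, about 17–18 mm behind stop_line, where the tray stalled. I pressed to about 9 N and then 11.5 N. The wrist force only approximates the load between hook and tray, but it stayed well below 20 N.

**Last checks:**
- **Tray:** after unhooking, both cameras put it within 0.1 mm of where it had pressed on the stops. Its angle to the rack is within 0.002 rad.
- **Vials:** all three stand upright in the last picture.
- **Hook:** its handle and blade lie within about 1 mm of where they first lay in the cradle, and it is level. The fingers are open and clear above it.
- **Bystanders:** the beaker, bottle and spatula look untouched in that picture. The cork ring is mostly outside it, so I did not check it at the end.

**Disagreements and limits:**
- **Rear lip:** the two cameras differ by about 1 mm on its position, which is within calibration.
- **Tool tilt:** the tool tilted by up to about 0.03 rad during moves. I allowed for this in the hook's position.
- **Pin and stop force:** I could not read the pin's travel or the force on the stops directly. I inferred both from the stall, the force jump and the pictures.

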